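# Fit the tone bars on a wooden xylophone in order of length

## Robot

A 6-joint arm with a two-finger parallel gripper is mounted at the origin on the work surface. World frame = base frame: x ahead of the robot, y to its left, z up, the work surface at z = 0. Lengths are in m, angles in rad, forces in N, time in s.
With the tool pointing down it reaches from about 0.375 to 0.9 m from the base axis. Payload 3.1 kg.
Tool frame: the origin (TCP) lies at the very end of the fingers, on their centre line; the grasp point (between the pads) lies 19 mm behind it; z points along the fingers, x is the direction in which the jaws open and shut, and the axes are right-handed (so a half turn about z gives the same grasp; the last joint's range is limited). The gripper opens to 87 mm and grips with 3 to 60 N. Pads are 19 mm wide; open, the fingers measure 117 mm over their backs; the gripper's body (75 mm by 190 mm) begins 51 mm behind the grasp point.
Start: joints at [-1.298, 0.527, 1.433, -0, 1.181, -0.178], TCP at [0.272, -0.563, 0.223] pointing down, gripper open.
Joint ranges: [-3.08, 3.08], [-0.75, 2.2], [0.22, 2.44], [-1.43, 4.57], [0, 2.65], [-2.85, 2.85]. Speed limits (rad/s): [2.79, 2.79, 3.14, 3.14, 3.14, 3.14].

## Interface

Orientations are given as a unit quaternion [x, y, z, w].
In Python, from rig import robot gives the robot as it stands. The module is installed in compiled form; this text tells all that it offers.
- The arm moves only by the shell command python3 -m creep 'ROWS' [OPENING] [FORCE]. ROWS is a JSON object of lists of equal length, an entry for each row: "dp": the shift along the tool's x, y, z in cm, a list of three; "turn": the turn, a rotation vector about the tool's x, y, z in degrees, a list of three. In form: {"dp": [[x, y, z], ...], "turn": [[wx, wy, wz], ...]}. A call has 1 to 20 rows; each row shifts and turns the commanded pose from where the row before left it, along the tool's axes as they then stand; what a row does not reach is not made up. A row lasts 1/10 s, in which the tool goes at most 50 mm and 8.59 degrees, less where a joint would pass 70% of its speed; a pose out of reach is approached as far as the arm can. A call is refused whole if a number of a shift passes 5 or a number of a turn 8.59, either way. A call with a gripper value outside its range is refused whole. OPENING is the gripper command: -1 is fully open, 1 is shut, values between are in proportion, set as the call begins (- or left out, the last holds). The fingers move at their own pace and stop on an object; FORCE is the grip in N (left out, the last holds). Time passes only in rows, so rows that do not move let the fingers close. It gives the time, the measured TCP pose, the force and the opening at its end, in the units of the state.
- robot.get_obs(): the state, without advancing time (a new reading comes with each control period).
- robot.camera(name): name is "scene" or "top" or "wrist"; returns the picture (420x560x3 uint8, red, green, blue); there is no depth.
- robot.calibration(name): a dict with "fx", "fy", "cx", "cy" (pixels), "rvec" (rotation vector, rad) and "tvec" (3), from world to camera coordinates, as OpenCV has them. Camera axes: x right, y down, z forward; pixel columns grow to the right and rows downward; lengths in m; the calibration is good to about 2 mm. A picture is of the moment at which its call begins: read the wrist's pose just before it. calibration takes no time and is no camera call; for the wrist camera it gives the pose at the moment of the call.
- robot.hand_in(): hands the job in, once; it reports no verdict.
Trained networks look in the newest picture that a camera, given by its name, has taken for a name from the list of things; names that differ only in an ending like _2 or _b are one class to them, and where a whole thing is asked for, a point or a joint stands for the part that bears it (a point fixed in the world has none). Each returns a list of dicts, best first, with "confidence" (0 to 1); they miss things now and then, are a little off and sometimes report something else, mostly with a low value. They report only what shows in the picture. A call takes as long as a camera call. They do not tell look-alikes from the thing itself.
- robot.masks_of(name, camera): "pixels" (420x560 bool, what is visible of it).
- robot.tip_of(name, camera): "point" ([x, y, z] in m, in the coordinates of the camera as it stood for that picture, good to about 4 mm: a listed point, or the origin of a listed thing).
The state is a dict: "time": time; "q": joint angles; "joint_velocities": joint speeds; "joint_torque": joint torques, N m; "position": TCP position; "tool_rot": TCP orientation; "ft_force": force on the tool from outside, world axes, zero at the start; "moment": the same for the moment, N m; "grip_width": finger opening in m.
Only numpy, scipy, OpenCV 4.12 (cv2) and the standard library are available. Lean on these libraries where they do the work, as an engineer would, in place of code of your own. Each camera call takes 0.05 s, during which the arm holds its last target.

## Task

Fit the four loose wooden bars on the xylophone frame in order of length, the longest at the frame's wide end and the shortest at its narrow end: one bar in each space between the rubber pins, lying flat across both rails, square to the frame and with its middle on the frame's middle line. Leave the mallet, cord spool, glue bottle and bead jar where they are.

Things in the scene. Friction and masses are not known exactly. Their poses are not given: they have to be found in the camera images.
- frame: xylophone frame, fixed, 304 mm long: two converging brown rails, open between. Origin under its middle on the table; +x along the middle line to the WIDE end. Felt rail tops 45 mm high, 36 (narrow end) to 52 mm either side of the middle line. Each rail has pins 8 mm thick, 17 mm high at x -136, -68, 0, 68, 136 mm; the four bar spaces are centred at x 102 (widest), 34, -34, -102 mm, y 0.
- bar_190: loose light wooden bar, the longest: 190 x 36 x 16 mm, flat on the table, two black dots on top, about 80 g. Origin: centre of its underside; x along its length, z up; its ends are alike. Undercut: the middle 68 mm is solid only from 5 to 16 mm above the underside. Fitted, it has 12 mm play to the pins and a 32 mm gap to the next bar: open the fingers only partly there.
- bar_170: loose light wooden bar, second longest: 170 x 36 x 16 mm, flat on the table, two black dots on top, about 71 g. Origin: centre of its underside; x along its length, z up; its ends are alike. Undercut: the middle 61 mm is solid only from 5 to 16 mm above the underside. Fitted, it has 12 mm play to the pins and a 32 mm gap to the next bar: open the fingers only partly there.
- bar_150: loose light wooden bar, second shortest: 150 x 36 x 16 mm, flat on the table, two black dots on top, about 63 g. Origin: centre of its underside; x along its length, z up; its ends are alike. Undercut: the middle 54 mm is solid only from 5 to 16 mm above the underside. Fitted, it has 12 mm play to the pins and a 32 mm gap to the next bar: open the fingers only partly there.
- bar_130: loose light wooden bar, the shortest: 130 x 36 x 16 mm, flat on the table, two black dots on top, about 55 g. Origin: centre of its underside; x along its length, z up; its ends are alike. Undercut: the middle 47 mm is solid only from 5 to 16 mm above the underside. Fitted, it has 12 mm play to the pins and a 32 mm gap to the next bar: open the fingers only partly there.
- mallet: bystander: xylophone mallet lying on the table, 275 mm long, thin wooden stick along x, black rubber head 26 mm thick at +x. Origin: under its middle.
- spool: bystander: white spool wound with blue cord, standing on its flange, 60 mm across, 36 mm high. Origin: centre of its underside.
- glue: bystander: white glue bottle with an orange cap, standing, 52 mm across, 130 mm high. Origin: centre of its underside.
- bead_jar: bystander: clear jar with a white lid, standing, 62 mm across, 70 mm high. Origin: centre of its underside.
There are look-alikes about, which are no part of the job. Leave any purple look-alike of the bar_190 alone.

How it is judged:
By the outcome, as a careful person would: the job done as asked, in the order asked, and still so for the second after the job is handed in, with the robot touching nothing.
It also fails if it takes over 102 s, if anything falls off the work surface, if the arm or the gripper's body presses on something with over 40 N, if the wrist force passes 120 N, or if a joint passes its speed limit or range.

## Working session

There is one attempt and no reset: what is moved stays moved. The work goes in short steps, Python scripts to look and compute and a shell command to move; the robot and the scene stay as the last step left them, time stands still between calls to the robot, and variables do not carry over. Pictures are saved under pics/ and viewed, and the job is handed in when it is done.

```bash
ls; mkdir -p pics; cat > h.py <<'E'
from rig import robot
import numpy as np, cv2
def cal(n):
    c=robot.calibration(n);K=np.array([[c['fx'],0,c['cx']],[0,c['fy'],c['cy']],[0,0,1.]])
    R=cv2.Rodrigues(np.array(c['rvec'],float))[0];t=np.array(c['tvec'],float).ravel()
    return K,R,t
def save(im,n): cv2.imwrite('pics/'+n,cv2.cvtColor(im,cv2.COLOR_RGB2BGR))
def ray(n,uv,z,C=None):
    K,R,t=C or cal(n)
    uv=np.atleast_2d(uv).astype(float)
    d=(np.linalg.inv(K)@np.c_[uv,np.ones(len(uv))].T).T@R
    o=-R.T@t
    return o+d*((z-o[2])/d[:,2])[:,None]
def proj(n,P,C=None):
    K,R,t=C or cal(n)
    p=(np.atleast_2d(P)@R.T+t)@K.T
    return p[:,:2]/p[:,2:]
def w(C,p): return C[1].T@(np.array(p)-C[2])
E
python3 - <<'E'
from h import *
o=robot.get_obs();print({k:np.round(v,3).tolist() for k,v in o.items()})
for n in ['scene','top','wrist']:
    save(robot.camera(n),n+'0.png');K,R,t=cal(n);print(n,K[0,0],(-R.T@t).round(3))
    for k in ['frame','bar_190','bar_170','bar_150','bar_130','mallet','spool','glue','bead_jar']:
        if n=='wrist':continue
        print(n,k,[(round(d['confidence'],2),w((K,R,t),d['point']).round(3).tolist()) for d in robot.tip_of(k,n)])
print(robot.get_obs()['time'])
E
```

```text
pics
{'time': 0.0, 'q': [-1.299, 0.528, 1.434, -0.0, 1.181, -0.179], 'joint_velocities': [0.001, -0.003, 0.001, -0.001, -0.002, 0.001], 'joint_torque': [0.001, -44.004, -17.659, 0.063, 0.058, -0.0], 'position': [0.272, -0.562, 0.222], 'tool_rot': [0.847, -0.531, -0.001, -0.001], 'ft_force': [0.388, 0.101, -0.294], 'moment': [0.006, -0.05, 0.024], 'grip_width': 0.087}
scene 541.0472160003156 [ 1.213 -0.94   0.966]
scene frame [(0.84, [0.51, 0.239, 0.002])]
scene bar_190 [(0.92, [0.526, -0.385, -0.002]), (0.81, [0.32, -0.349, 0.004]), (0.77, [0.592, -0.059, 0.002]), (0.72, [0.329, -0.112, 0.006]), (0.63, [0.584, -0.263, -0.002]), (0.56, [0.527, -0.154, 0.001])]
scene bar_170 [(0.92, [0.526, -0.385, -0.002]), (0.81, [0.32, -0.349, 0.004]), (0.77, [0.592, -0.059, 0.002]), (0.72, [0.329, -0.112, 0.006]), (0.63, [0.584, -0.263, -0.002]), (0.56, [0.527, -0.154, 0.001])]
scene bar_150 [(0.92, [0.526, -0.385, -0.002]), (0.81, [0.32, -0.349, 0.004]), (0.77, [0.592, -0.059, 0.002]), (0.72, [0.329, -0.112, 0.006]), (0.63, [0.584, -0.263, -0.002]), (0.56, [0.527, -0.154, 0.001])]
scene bar_130 [(
[... 946 characters left out ...]
 0.002])]
top bar_150 [(0.91, [0.589, -0.262, -0.0]), (0.89, [0.525, -0.383, 0.001]), (0.71, [0.329, -0.114, -0.004]), (0.7, [0.532, -0.156, -0.0]), (0.69, [0.689, 0.431, 0.008]), (0.66, [0.592, -0.056, -0.001]), (0.64, [0.319, -0.35, 0.002])]
top bar_130 [(0.91, [0.589, -0.262, -0.0]), (0.89, [0.525, -0.383, 0.001]), (0.71, [0.329, -0.114, -0.004]), (0.7, [0.532, -0.156, -0.0]), (0.69, [0.689, 0.431, 0.008]), (0.66, [0.592, -0.056, -0.001]), (0.64, [0.319, -0.35, 0.002])]
top mallet [(0.62, [0.592, -0.055, -0.0])]
top spool [(0.64, [0.781, 0.167, 0.003])]
top glue [(0.62, [0.799, 0.007, -0.002])]
top bead_jar [(0.85, [0.69, 0.427, 0.004])]
wrist 369.6370535081736 [ 0.342 -0.529  0.385]
1.05
```

View pics/scene0.png

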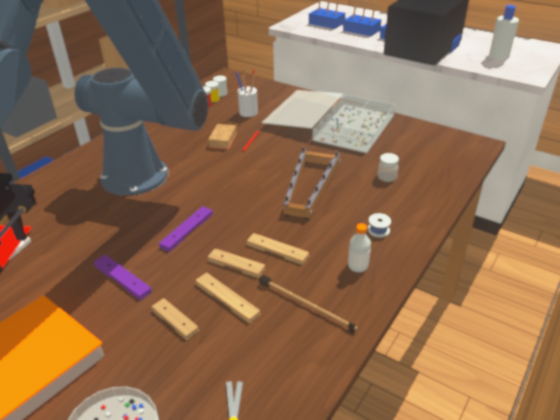

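View pics/top0.png

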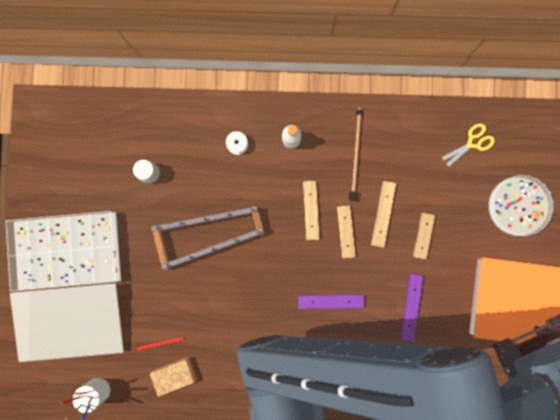

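The top view shows the four light bars at pixels (311,210), (346,232), (384,214) and (424,235). The two purple look-alikes at (331,301) and (413,306) must stay. The frame is at about (208,238) with its wide end to the left, and the mallet, glue, spool and jar are in the upper half. Next I'll measure the bars and frame from masks.

```bash
cat > m.py <<'E'
from h import *
def bars(n,lab=''):
    im=robot.camera(n);save(im,n+lab+'.png');C=cal(n)
    for d in robot.masks_of('bar_190',n):
        m=d['pixels'];
        if m.sum()<50: continue
        c=im[m].mean(0)
        ys,xs=np.nonzero(m)
        cs=max(cv2.findContours(m.astype(np.uint8),cv2.RETR_EXTERNAL,cv2.CHAIN_APPROX_NONE)[0],key=len)[:,0,:]
        P=ray(n,cs,0.016,C)[:,:2]*1000
        (cx,cy),(a,b),th=cv2.minAreaRect(P.astype(np.float32))
        if a<b: a,b,th=b,a,th+90
        print(n,round(d['confidence'],2),'px',xs.mean().round(),ys.mean().round(),'rgb',c.round(),'c',round(cx,1),round(cy,1),'LxW',round(a),round(b),'ang',round((th+90)%180-90,1))
E
python3 - <<'E'
from m import *
bars('top','1');bars('scene','1')
im=cv2.imread('pics/top1.png');cv2.imwrite('pics/frcrop.png',cv2.resize(im[190:285,135:285],None,fx=5,fy=5,interpolation=cv2.INTER_CUBIC))
im=cv2.imread('pics/scene1.png');cv2.imwrite('pics/frcrop2.png',cv2.resize(im[135:230,265:365],None,fx=6,fy=6,interpolation=cv2.INTER_CUBIC))
cv2.imwrite('pics/barcrop2.png',cv2.resize(im[200:350,130:330],None,fx=4,fy=4,interpolation=cv2.INTER_CUBIC))
E
```

```text
top 0.98 px 383.0 213.0 rgb [237. 197. 141.] c 586.7 -261.0 LxW 190 40 ang -9.2
top 0.97 px 423.0 235.0 rgb [228. 184. 131.] c 526.5 -380.0 LxW 128 43 ang -8.6
top 0.97 px 331.0 301.0 rgb [162.  90. 188.] c 328.5 -116.5 LxW 188 38 ang -87.3
top 0.94 px 345.0 231.0 rgb [237. 195. 139.] c 531.7 -154.1 LxW 149 38 ang 7.4
top 0.87 px 310.0 210.0 rgb [238. 199. 142.] c 591.4 -50.0 LxW 168 39 ang 5.4
top 0.71 px 411.0 307.0 rgb [137.  76. 157.] c 319.7 -347.6 LxW 190 42 ang -6.8
scene 0.97 px 175.0 318.0 rgb [205. 163. 106.] c 528.2 -386.7 LxW 141 43 ang -10.4
scene 0.92 px 235.0 262.0 rgb [206. 164. 107.] c 531.9 -157.9 LxW 156 53 ang 9.2
scene 0.92 px 122.0 277.0 rgb [125.  64. 148.] c 322.6 -355.4 LxW 202 45 ang -6.8
scene 0.92 px 185.0 228.0 rgb [138.  70. 165.] c 331.3 -121.6 LxW 200 48 ang -87.6
scene 0.83 px 277.0 248.0 rgb [206. 166. 108.] c 592.7 -56.8 LxW 178 55 ang 5.9
scene 0.61 px 309.0 182.0 rgb [134. 106.  85.] c 504.5 265.6 LxW 379 133 ang -69.0
scene 0.59 px 228.0 297.0 rgb [210. 170. 110.] c 587.6 -267.4 LxW 204 49 ang -9.7
```

View pics/frcrop.png

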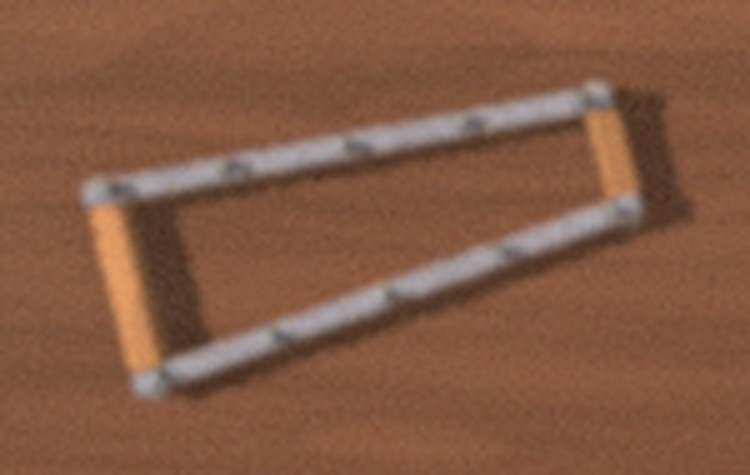

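View pics/frcrop2.png

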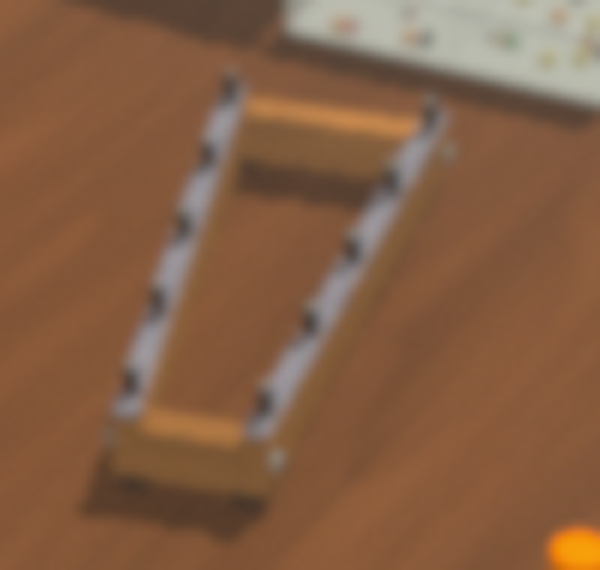

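View pics/barcrop2.png

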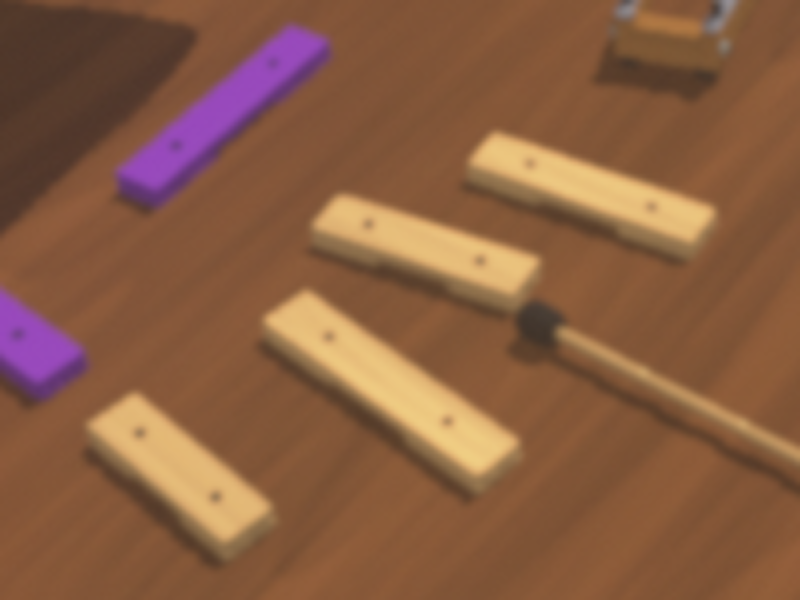

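The crops show the frame's ten pins clearly in both views, and the four pale bars with two black dots each. The candidates are purple (331,301) and (413,306), which I reject, and pale (384,214), (311,210), (346,232) and (424,235). By measured length the pale ones are the 190, 170, 150 and 130 bars. Next I'll fit the frame to the pins in both views.

```bash
cat > ff.py <<'E'
from h import *
from scipy.optimize import least_squares
X=np.array([136,68,0,-68,-136])/1000.
half=lambda x:0.044+x*(0.016/0.304)
top=np.array([[(120,188),(237,167),(357,147),(475,122),(597,97)],[(165,375),(282,335),(393,292),(511,250),(622,207)]])
sc=np.array([[(230,87),(207,155),(182,227),(156,302),(130,380)],[(430,115),(388,182),(350,250),(309,324),(263,405)]])
tp=(top+.5)/5-.5+[135,190]; sp=(sc+.5)/6-.5+[265,135]
# top image: upper rail = larger world x; scene: left rail = nearer robot (smaller x)
sp=sp[::-1]
CT,CS=cal('top'),cal('scene')
def model(p,z):
    x,y,a=p[:3];u=np.array([np.cos(a),np.sin(a)]);v=np.array([-u[1],u[0]])
    out=[]
    for s in (-1,1): # upper rail (world +x): frame +x ~ +y so frame +y ~ -x
        q=np.array([x,y])+X[:,None]*u+(s*half(X))[:,None]*v
        out.append(np.c_[q,np.full(5,z)])
    return np.array(out)
def res(p,sep=False):
    M=model(p,p[3]).reshape(-1,3)
    a=(proj('top',M,CT)-tp.reshape(-1,2));b=(proj('scene',M,CS)-sp.reshape(-1,2))
    return (a,b) if sep else np.r_[a.ravel(),b.ravel()]
if __name__=='__main__':
    r=least_squares(res,[.514,.243,1.8,.055]);print(r.x,np.degrees(r.x[2]))
    a,b=res(r.x,1);print(a.round(1).tolist(),b.round(1).tolist())
    for z in (.045,.053,.06):
        for nm,sl in(('t',slice(0,20)),('s',slice(20,40))):
            q=least_squares(lambda p:res(np.r_[p,z])[sl],[.514,.243,1.8]);print(nm,z,q.x.round(4),np.degrees(q.x[2]).round(2),round(q.cost,2))
E
python3 ff.py
```

```text
[0.51388345 0.23303711 1.86892187 0.05787038] 107.0813355733693
[[-0.0, 1.1], [0.1, 0.1], [-0.4, -1.1], [-0.5, -1.2], [-1.4, -1.4], [0.2, -1.4], [-0.3, -1.0], [0.4, -0.1], [-0.2, 0.7], [0.5, 1.7]] [[-1.6, 0.0], [-0.3, -0.2], [-0.1, 0.2], [0.2, 0.2], [1.0, -0.0], [0.7, 0.4], [0.1, 0.1], [-0.4, -0.2], [-1.0, -0.2], [-2.0, 0.1]]
t 0.045 [0.5135 0.2345 1.8682] 107.04 7.91
s 0.045 [0.5049 0.2501 1.8675] 107.0 4.51
t 0.053 [0.5133 0.2333 1.8681] 107.04 7.21
s 0.053 [0.5109 0.2399 1.8685] 107.06 4.21
t 0.06 [0.5131 0.2322 1.8681] 107.04 6.95
s 0.06 [0.5163 0.231  1.8695] 107.11 4.29
```

```bash
python3 - <<'E'
import ff; from ff import *
def r2(p):
    ff.half=lambda x:p[4]+x*p[5]; return res(p)
r=least_squares(r2,[.514,.243,1.8,.055,.044,.05]);print(r.x,np.degrees(r.x[2]),r.cost)
a,b=res(r.x,1);print(a.round(1).tolist(),b.round(1).tolist())
E
```

```text
[0.5139001  0.23300905 1.86936051 0.0579267  0.04334341 0.08162536] 107.10646783928298 2.66808820240825
[[-0.3, -0.0], [-0.0, -0.3], [-0.3, -0.9], [-0.3, -0.4], [-1.0, 0.1], [0.5, -0.2], [-0.2, -0.6], [0.4, -0.3], [-0.5, -0.2], [0.0, 0.1]] [[-0.6, 0.1], [0.1, -0.1], [-0.3, 0.1], [-0.6, 0.1], [-0.6, -0.3], [-0.3, 0.2], [-0.3, -0.0], [-0.2, -0.2], [-0.1, -0.1], [-0.4, 0.4]]
```

Frame fit: centre (0.514, 0.233), yaw 107.1°, with residuals under 1 px. I'll move above bar_190 and measure it again with the wrist camera.

```bash
cat > plan.py <<'E'
from h import *
from scipy.spatial.transform import Rotation as Ro
def plan(x,y,z,yaw=None,o=None):
    o=o or robot.get_obs();R=Ro.from_quat(o['tool_rot']).as_matrix()
    cy=np.degrees(np.arctan2(R[1,0],R[0,0]))
    d=R.T@(np.array([x,y,z])-o['position'])*100
    print('t',round(o['time'],2),'pos',np.round(o['position'],4),'yaw',cy.round(2),'tilt',(R[:2,2]*57.3).round(2),'| d cm (tool)',d.round(2), 'n>=',np.ceil(np.linalg.norm(d)/5),
     'turn z',None if yaw is None else round(-((yaw-cy+90)%180-90),2))
E
python3 - <<'E'
from plan import *
plan(.587,-.262,.20,-99.2)
E
```

```text
t 1.25 pos [ 0.2723 -0.5625  0.2226] yaw -64.17 tilt [-0. -0.] | d cm (tool) [-13.34 -41.42   2.25] n>= 9.0 turn z 35.03
```

```bash
python3 -m creep '{"dp":[[-0.7,-2.1,0.1],[-1.33,-4.14,0.23],[-1.33,-4.14,0.23],[-1.33,-4.14,0.23],[-1.33,-4.14,0.23],[-1.33,-4.14,0.23],[-1.33,-4.14,0.23],[-1.33,-4.14,0.23],[-1.33,-4.14,0.23],[-1.33,-4.14,0.23],[-0.7,-2.1,0.1],[0,0,0],[0,0,0],[0,0,0],[0,0,0],[0,0,0],[0,0,0],[0,0,0]],"turn":[[0,0,0],[0,0,0],[0,0,0],[0,0,0],[0,0,0],[0,0,0],[0,0,0],[0,0,0],[0,0,0],[0,0,0],[0,0,0],[0,0,7],[0,0,7],[0,0,7],[0,0,7],[0,0,7],[0,0,0],[0,0,0]]}' -0.4
cat >> m.py <<'E'
def wrist(lab):
    o=robot.get_obs();C=cal('wrist');im=robot.camera('wrist');save(im,lab+'.png')
    return o,C,im
def wbars(lab):
    o,C,im=wrist(lab)
    for d in robot.masks_of('bar_190','wrist'):
        m=d['pixels']
        if m.sum()<200: continue
        g=im.astype(float)
        cs=max(cv2.findContours(m.astype(np.uint8),cv2.RETR_EXTERNAL,cv2.CHAIN_APPROX_NONE)[0],key=len)[:,0,:]
        P=ray('wrist',cs,0.016,C)[:,:2]*1000
        (cx,cy),(a,b),th=cv2.minAreaRect(P.astype(np.float32))
        if a<b: a,b,th=b,a,th+90
        ys,xs=np.nonzero(m)
        print('wrist',round(d['confidence'],2),'px',xs.mean().round(),ys.mean().round(),'rgb',im[m].mean(0).round(),'c',round(cx,1),round(cy,1),'LxW',round(a),round(b),'ang',round((th+90)%180-90,1))
E
python3 - <<'E'
from m import *
from plan import plan
plan(.587,-.262,.2)
wbars('w1')
E
```

```text
time: 3.05
position: [0.5872, -0.2615, 0.1998]
tool_rot: [-0.649, 0.761, 0.0, -0.0]
ft_force: [0.3, -0.4, 0.4]
grip_width: 0.061
t 3.05 pos [ 0.5872 -0.2615  0.1998] yaw -99.02 tilt [-0.01  0.  ] | d cm (tool) [ 0.05  0.02 -0.02] n>= 1.0 turn z None
wrist 0.88 px 406.0 217.0 rgb [221. 185. 127.] c 526.5 -381.3 LxW 132 41 ang -10.2
wrist 0.74 px 61.0 192.0 rgb [235. 210. 148.] c 605.0 -56.6 LxW 141 45 ang 4.4
wrist 0.61 px 280.0 175.0 rgb [252. 228. 160.] c 585.0 -264.5 LxW 190 37 ang -9.5
```

View pics/w1.png

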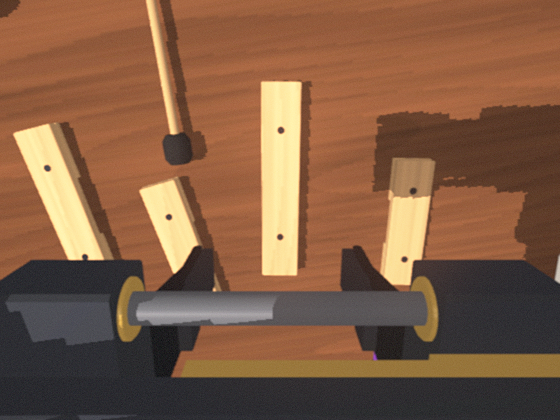

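The wrist view shows bar_190 between the fingers, centred near (281,178) with dots at (281,130) and (280,237). It's pale and 190 mm long, and no purple bar is near. To check its height, I'll triangulate the dots against the scene view.

```bash
cat >> h.py <<'E'
def tri(views):
    A=[]
    for C,uv in views:
        P=C[0]@np.c_[C[1],C[2]]
        A+= [uv[0]*P[2]-P[0],uv[1]*P[2]-P[1]]
    X=np.linalg.svd(np.array(A))[2][-1];return X[:3]/X[3]
E
python3 - <<'E'
from h import *
CW,CS=cal('wrist'),cal('scene')
w_=[(281,130),(280,237)]; s=[((447.5)/4-.5+130,421.5/4-.5+200),(329.5/4-.5+130,337.5/4-.5+200)]
P=[tri([(CW,a),(CS,b)]) for a,b in zip(w_,s)];print(np.round(P,4),np.mean(P,0).round(4))
print(ray('wrist',w_,.016,CW).round(4),ray('scene',s,.016,CS).round(4))
E
```

```text
[[ 0.6372 -0.2734  0.0191]
 [ 0.5344 -0.2566  0.0188]] [ 0.5858 -0.265   0.019 ]
[[ 0.6362 -0.274   0.016 ]
 [ 0.5325 -0.2568  0.016 ]] [[ 0.6358 -0.2709  0.016 ]
 [ 0.5327 -0.2545  0.016 ]]
```

```bash
python3 - <<'E'
from plan import *
plan(.585,-.264,.005,-99.4)
E
```

```text
t 3.15 pos [ 0.5872 -0.2615  0.1998] yaw -99.07 tilt [-0. -0.] | d cm (tool) [ 0.28  0.18 19.48] n>= 4.0 turn z 0.33
```

```bash
python3 -m creep '{"dp":[[0.28,0.18,2.0],[0,0,4],[0,0,4],[0,0,4],[0,0,2.5],[0,0,1.5],[0,0,1.0],[0,0,0.5],[0,0,0]],"turn":[[0,0,0.3],[0,0,0],[0,0,0],[0,0,0],[0,0,0],[0,0,0],[0,0,0],[0,0,0],[0,0,0]]}' - 
python3 -m creep '{"dp":[[0,0,0],[0,0,0],[0,0,0],[0,0,0],[0,0,0]],"turn":[[0,0,0],[0,0,0],[0,0,0],[0,0,0],[0,0,0]]}' 1 25
```

```text
time: 4.05
position: [0.5854, -0.2643, 0.0052]
tool_rot: [-0.646, 0.763, -0.0, 0.0]
ft_force: [-0.2, 0.4, 0.0]
grip_width: 0.0607
time: 4.55
position: [0.5853, -0.2642, 0.0055]
tool_rot: [-0.646, 0.763, -0.0, 0.0]
ft_force: [0.4, -0.1, 2.7]
grip_width: 0.0359
```

The gripper closed to 35.9 mm on the bar. I'll lift and then work out the carry.

```bash
python3 -m creep '{"dp":[[0,0,-1],[0,0,-3],[0,0,-4.5],[0,0,-4.5],[0,0,-3],[0,0,0]],"turn":[[0,0,0],[0,0,0],[0,0,0],[0,0,0],[0,0,0],[0,0,0]]}'
cat > slots.py <<'E'
import numpy as np
F=np.array([.5139,.2330]);A=np.radians(107.1)
def slot(x): return F+x/1000*np.array([np.cos(A),np.sin(A)])
E
python3 - <<'E'
from plan import *; from slots import *
s=slot(102);print(s);plan(s[0],s[1],.165,-72.9)
E
```

```text
time: 5.15
position: [0.5881, -0.2659, 0.1711]
tool_rot: [-0.646, 0.763, -0.006, 0.002]
ft_force: [0.2, 0.0, 0.2]
grip_width: 0.0357
[0.48390789 0.33049089]
t 5.15 pos [ 0.5881 -0.2659  0.1711] yaw -99.46 tilt [ 0.56 -0.38] | d cm (tool) [-57.12  20.09   0.12] n>= 13.0 turn z -26.56
```

```bash
python3 -m creep '{"dp":[[-2,0.7,0],[-3.5,1.23,0],[-4.3,1.51,0],[-4.3,1.51,0],[-4.3,1.51,0],[-4.3,1.51,0],[-4.3,1.51,0],[-4.3,1.51,0],[-4.3,1.51,0],[-4.3,1.51,0],[-4.3,1.51,0],[-4.3,1.51,0],[-4.3,1.51,0],[-3.3,1.2,0],[-1.5,0.6,0],[0,0,0],[0,0,0],[0,0,0],[0,0,0],[0,0,0]],"turn":[[0,0,0],[0,0,0],[0,0,0],[0,0,0],[0,0,0],[0,0,0],[0,0,0],[0,0,0],[0,0,0],[0,0,0],[0,0,0],[0,0,0],[0,0,0],[0,0,0],[0,0,0],[0,0,-6.5],[0,0,-6.5],[0,0,-6.5],[0,0,-7],[0,0,0]]}'
python3 -m creep '{"dp":[[0,0,0],[0,0,0]],"turn":[[0,0,0],[0,0,0]]}'
python3 - <<'E'
from m import *
from plan import plan
from slots import *
s=slot(102);plan(s[0],s[1],.165,-72.9)
wrist('w2')
E
```

```text
time: 7.15
position: [0.4788, 0.3366, 0.1642]
tool_rot: [0.804, -0.595, -0.0, 0.001]
ft_force: [-0.4, 0.1, -1.0]
grip_width: 0.0356
time: 7.35
position: [0.4791, 0.3371, 0.1646]
tool_rot: [0.803, -0.596, -0.0, 0.0]
ft_force: [-0.0, 1.0, -1.1]
grip_width: 0.0355
t 7.35 pos [0.4791 0.3371 0.1646] yaw -73.1 tilt [-0.03 -0.02] | d cm (tool) [ 0.77 -0.26 -0.04] n>= 1.0 turn z -0.2
```

View pics/w2.png

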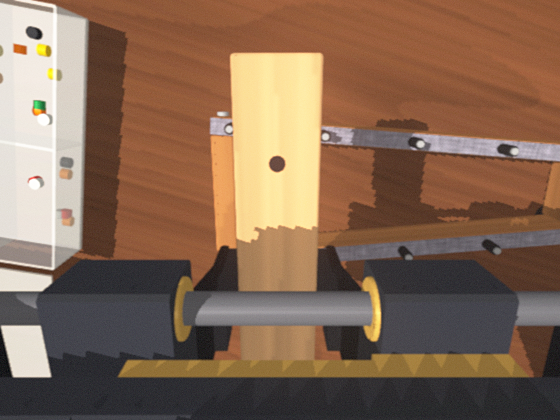

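The wrist view shows bar_190 held, with its dot at (277,164), above the wide end. The upper-rail pins are at (229,129), (326,136), (419,143) and (510,150), and the lower-rail pins at (407,254) and (492,246). I'll zoom in to refine the frame pose and the bar's offset in the grip.

```bash
python3 - <<'E'
from h import *
im=cv2.imread('pics/w2.png')
cv2.imwrite('pics/w2a.png',cv2.resize(im[105:275,200:560],None,fx=2.2,fy=2.2,interpolation=cv2.INTER_CUBIC))
from plan import *
C=cal('wrist');o=robot.get_obs();R=Ro.from_quat(o['tool_rot']).as_matrix()
for uv in [(277,164),(231.5,54),(322,54)]:
    P=ray('wrist',[uv],.1756,C)[0]; print((R.T@(P-o['position'])*1000).round(1))
# predicted pin tops
from slots import *
u=np.array([np.cos(A),np.sin(A)]);v=np.array([-u[1],u[0]])
for s in (-1,1):
    for x in (136,68,0,-68,-136):
        p=F+x/1000*u+s*(.0433+.0816*x/1000)*v
        print(s,x,proj('wrist',[[*p,.062]],C)[0].round(0),proj('wrist',[[*p,.045]],C)[0].round(0))
E
```

```text
[  0.7 -51.4 -10.9]
[-16.7 -93.7 -11. ]
[ 17.9 -93.7 -11. ]
-1 136 [238. 129.] [241. 127.]
-1 68 [335. 137.] [331. 135.]
-1 0 [430. 144.] [421. 142.]
-1 -68 [523. 152.] [509. 149.]
-1 -136 [616. 159.] [597. 156.]
1 136 [243. 270.] [245. 261.]
1 68 [329. 263.] [327. 254.]
1 0 [417. 256.] [409. 248.]
1 -68 [505. 250.] [493. 241.]
1 -136 [595. 243.] [578. 235.]
```

View pics/w2a.png

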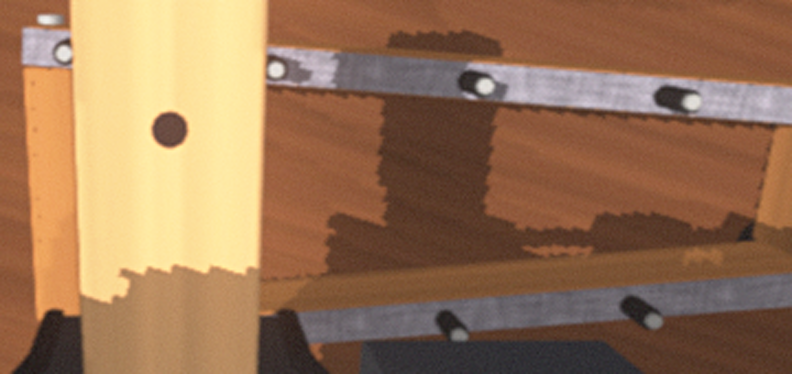

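```bash
cat > wf.py <<'E'
from h import *
from scipy.optimize import least_squares
def wfit(C,pts,z=.062,fixhalf=False):
    # pts: list (side, x_mm, u, v)
    P=np.array(pts,float)
    def f(p):
        x,y,a=p[:3];h0,k=p[3:5] if len(p)>3 else (.0433,.0816)
        u=np.array([np.cos(a),np.sin(a)]);v=np.array([-u[1],u[0]]);X=P[:,1]/1000
        q=np.array([x,y])+X[:,None]*u+(P[:,0]*(h0+k*X))[:,None]*v
        return (proj('wrist',np.c_[q,np.full(len(q),z)],C)-P[:,2:]).ravel()
    r=least_squares(f,[.512,.24,1.87]+([] if fixhalf else [.0433,.0816]),x_scale=[.01,.01,.01]+([] if fixhalf else [.01,.1]))
    print(r.x[:3].round(4),np.degrees(r.x[2]).round(2),r.x[3:].round(4),'res px',np.abs(r.fun).max().round(2))
E
python3 - <<'E'
from wf import *
C=cal('wrist')
c=[(-1,136,63,52),(-1,68,276,69),(-1,0,485,86),(-1,-68,692,101),(1,0,459,333),(1,-68,653,320)]
pts=[(s,x,(a+.5)/2.2-.5+200,(b+.5)/2.2-.5+105) for s,x,a,b in c]
wfit(C,pts);wfit(C,pts,fixhalf=True);wfit(C,pts,z=.058)
E
```

```text
[0.5123 0.2396 1.868 ] 107.03 [0.0436 0.0779] res px 0.46
[0.5123 0.2396 1.8686] 107.06 [] res px 1.05
[0.5114 0.2378 1.8773] 107.56 [0.0446 0.0866] res px 2.55
```

The wrist fit (pin tops at z 62 mm, residual 0.5 px) puts the frame centre at (0.512, 0.2397) with yaw 107.05°. This agrees with the networks but not with my coarse top-view fit. The bar is held centred across the jaws to 0.6 mm, so I trust the wrist camera.

```bash
cat > slots.py <<'E'
import numpy as np
F=np.array([.5121,.2397]);A=np.radians(107.05)
def slot(x,off=0):  # off: bar centre along tool y (m) in grip
    y=np.radians(107.05-180);ty=np.array([np.sin(y),-np.cos(y)])
    return F+x/1000*np.array([np.cos(A),np.sin(A)])-off*ty
E
python3 - <<'E'
from plan import *; from slots import *
s=slot(102,.0012);print(s);plan(s[0],s[1],.051,-72.95)
E
```

```text
[0.48334023 0.33756887]
t 7.4 pos [0.4791 0.3372 0.1647] yaw -73.07 tilt [-0.02 -0.02] | d cm (tool) [ 0.09 -0.42 11.37] n>= 3.0 turn z -0.12
```

```bash
python3 -m creep '{"dp":[[0.09,-0.42,1.5],[0,0,3],[0,0,3],[0,0,2],[0,0,1],[0,0,0.5],[0,0,0],[0,0,0.1],[0,0,0.1],[0,0,0.15],[0,0,0]],"turn":[[0,0,-0.1],[0,0,0],[0,0,0],[0,0,0],[0,0,0],[0,0,0],[0,0,0],[0,0,0],[0,0,0],[0,0,0],[0,0,0]]}'
python3 - <<'E'
from m import *
wrist('w3')
E
```

```text
time: 8.5
position: [0.4836, 0.3381, 0.0518]
tool_rot: [0.805, -0.594, 0.0, -0.0]
ft_force: [-1.3, -0.9, -0.5]
grip_width: 0.0354
```

View pics/w3.png

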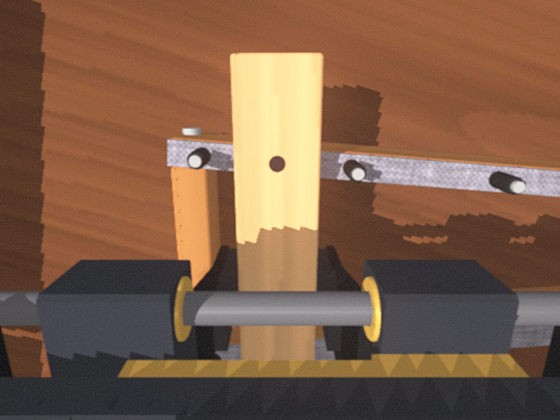

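The bar sits midway between the pins at (197,158) and (357,172), with 36 px gaps on both sides. I'll lower slightly and release with the fingers only partly open.

```bash
python3 -m creep '{"dp":[[0,0,0.1],[0,0,0]],"turn":[[0,0,0],[0,0,0]]}'
python3 -m creep '{"dp":[[0,0,0],[0,0,0],[0,0,0]],"turn":[[0,0,0],[0,0,0],[0,0,0]]}' -0.2
python3 -m creep '{"dp":[[0,0,-0.5],[0,0,-2],[0,0,-4],[0,0,-4],[0,0,-2],[0,0,0],[0,0,0]],"turn":[[0,0,0],[0,0,0],[0,0,0],[0,0,0],[0,0,0],[0,0,0],[0,0,0]]}'
python3 - <<'E'
from m import *
from plan import plan
wrist('w4')
plan(.592,-.056,.2,-84.6)
E
```

```text
time: 8.75
position: [0.4836, 0.338, 0.0505]
tool_rot: [0.805, -0.594, 0.0, -0.0]
ft_force: [-0.3, 1.1, -1.0]
grip_width: 0.0358
time: 9.05
position: [0.4835, 0.3379, 0.0504]
tool_rot: [0.805, -0.594, 0.0, -0.0]
ft_force: [-0.0, -0.4, -0.2]
grip_width: 0.0492
time: 9.75
position: [0.4832, 0.3378, 0.1756]
tool_rot: [0.805, -0.594, 0.0, -0.0]
ft_force: [0.3, -0.3, -0.3]
grip_width: 0.052
t 9.8 pos [0.4826 0.3375 0.1746] yaw -72.87 tilt [-0.1  -0.05] | d cm (tool) [40.83  1.14 -2.53] n>= 9.0 turn z 11.73
```

View pics/w4.png

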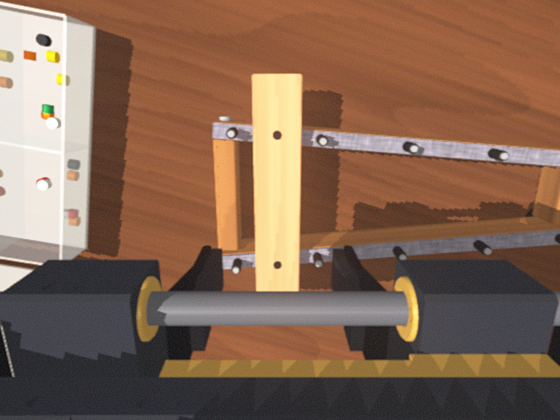

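bar_190 lies across both rails, with its dots at (277,135) and (278,265). I'll check it in frame coordinates from a zoom.

```bash
python3 - <<'E'
from h import *
im=cv2.imread('pics/w4.png')
cv2.imwrite('pics/w4a.png',cv2.resize(im[60:290,200:520],None,fx=2.5,fy=2.5,interpolation=cv2.INTER_CUBIC))
E
```

```text
(no output)
```

View pics/w4a.png

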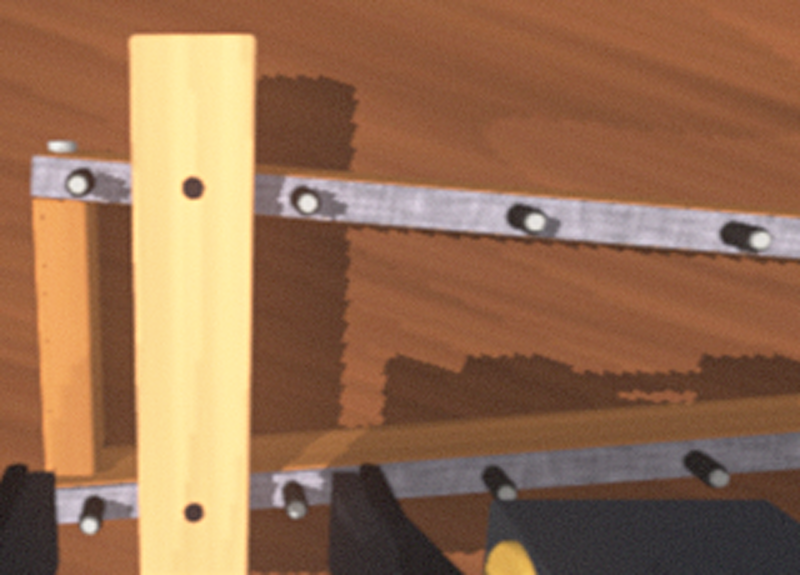

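```bash
cat >> wf.py <<'E'
def tofr(P,F=(.5121,.2397),A=107.05):
    a=np.radians(A);u=np.array([np.cos(a),np.sin(a)]);v=np.array([-u[1],u[0]])
    d=np.atleast_2d(P)[:,:2]-F
    return np.c_[d@u,d@v]*1000
E
python3 - <<'E'
from wf import *
C=cal('wrist')
c=[(-1,136,79,184),(-1,68,307,203),(-1,0,535,222),(-1,-68,760,240),(1,136,90,523),(1,68,295,508),(1,0,504,492),(1,-68,716,475)]
f=lambda a,b:((a+.5)/2.5-.5+200,(b+.5)/2.5-.5+60)
wfit(C,[(s,x,*f(a,b)) for s,x,a,b in c])
d=ray('wrist',[f(193,187),f(194,512)],.061,C);e=ray('wrist',[f(130,36),f(255,36)],.061,C)
print(tofr(d).round(1),tofr(d).mean(0),tofr(e).round(1))
E
```

```text
[0.5112 0.2393 1.8685] 107.06 [0.0435 0.0809] res px 1.4
[[101.4 -52.5]
 [100.9  52.1]] [101.18523065  -0.15869688] [[119.3 -94.3]
 [ 84.1 -94.4]]
```

bar_190 sits at frame x +101, y within about 1 mm, and is square. Next is bar_170.

```bash
sed -i 's/.5121,.2397/.5117,.2395/' slots.py wf.py
python3 -m creep '{"dp":[[2,0.05,0],[4.1,0.12,-0.3],[4.5,0.12,-0.3],[4.5,0.12,-0.3],[4.5,0.12,-0.3],[4.5,0.12,-0.3],[4.5,0.12,-0.3],[4.5,0.12,-0.3],[4.5,0.12,-0.3],[2.4,0.05,0],[0.8,0,0],[0,0,0],[0,0,0],[0,0,0],[0,0,0]],"turn":[[0,0,0],[0,0,0],[0,0,0],[0,0,0],[0,0,0],[0,0,0],[0,0,0],[0,0,0],[0,0,0],[0,0,0],[0,0,0],[0,0,6],[0,0,6],[0,0,0],[0,0,0]]}' -0.4
python3 - <<'E'
from m import *
from plan import plan
plan(.592,-.056,.2,-84.6)
wbars('w5')
E
```

```text
time: 11.3
position: [0.5926, -0.0539, 0.1983]
tool_rot: [0.739, -0.674, -0.001, 0.0]
ft_force: [0.3, -1.2, -0.2]
grip_width: 0.0608
t 11.3 pos [ 0.5926 -0.0539  0.1983] yaw -84.69 tilt [-0.14  0.06] | d cm (tool) [ 0.21  0.08 -0.17] n>= 1.0 turn z -0.09
wrist 0.97 px 276.0 177.0 rgb [254. 249. 195.] c 590.0 -53.4 LxW 168 36 ang 4.6
wrist 0.61 px 373.0 219.0 rgb [233. 201. 146.] c 554.5 -152.3 LxW 107 40 ang 7.1
```

View pics/w5.png

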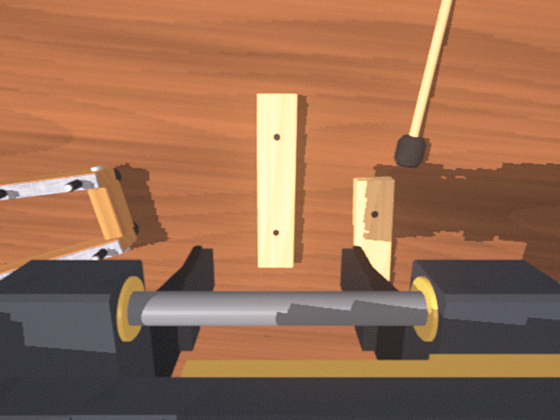

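bar_170 is clean in view at (277,180) with dots at (277,137) and (276,233). It's pale and 168 mm long. bar_150 is at (373,225), to the right and clear of the fingers.

```bash
python3 - <<'E'
from plan import *
C=cal('wrist');d=ray('wrist',[(277,137),(276,233)],.016,C);print(d.round(4),d.mean(0));v=d[0]-d[1];a=np.degrees(np.arctan2(v[1],v[0]));print(a)
CS=cal('scene')
for uvw,uvs in [((277,137),(651.5,207.5)),((276,233),(530.5,163.5))]:
    print(tri([(C,uvw),(CS,(uvs[0]/4-.5+130,uvs[1]/4-.5+200))]).round(4))
plan(.5902,-.0532,.005,a-90)
E
```

```text
[[ 0.6365 -0.051   0.016 ]
 [ 0.5426 -0.0587  0.016 ]] [ 0.58956739 -0.05487843  0.016     ]
4.69579908104764
[ 0.6372 -0.0508  0.0194]
[ 0.5453 -0.0583  0.0208]
t 11.4 pos [ 0.593  -0.0542  0.1988] yaw -84.73 tilt [-0.07  0.03] | d cm (tool) [-0.12  0.25 19.38] n>= 4.0 turn z 0.57
```

```bash
python3 -m creep '{"dp":[[0,0.25,2.0],[0,0,4],[0,0,4],[0,0,4],[0,0,2.5],[0,0,1.5],[0,0,1.0],[0,0,0.4],[0,0,0]],"turn":[[0,0,0.4],[0,0,0],[0,0,0],[0,0,0],[0,0,0],[0,0,0],[0,0,0],[0,0,0],[0,0,0]]}'
python3 -m creep '{"dp":[[0,0,0],[0,0,0],[0,0,0],[0,0,0],[0,0,0]],"turn":[[0,0,0],[0,0,0],[0,0,0],[0,0,0],[0,0,0]]}' 1 25
python3 -m creep '{"dp":[[0,0,-1],[0,0,-3],[0,0,-4.5],[0,0,-4.5],[0,0,-2.5],[0,0,-1],[0,0,0],[0,0,0]],"turn":[[0,0,0],[0,0,0],[0,0,0],[0,0,0],[0,0,0],[0,0,0],[0,0,0],[0,0,0]]}'
python3 - <<'E'
from plan import *; from slots import *
s=slot(34);print(s);plan(s[0],s[1],.17,-72.95)
E
```

```text
time: 12.3
position: [0.5916, -0.0554, 0.0058]
tool_rot: [0.736, -0.677, 0.0, -0.0]
ft_force: [0.0, 0.6, 0.3]
grip_width: 0.0611
time: 12.8
position: [0.5913, -0.0553, 0.0059]
tool_rot: [0.736, -0.677, 0.0, -0.0]
ft_force: [-0.1, 0.6, 4.0]
grip_width: 0.0356
time: 13.6
position: [0.5898, -0.055, 0.1691]
tool_rot: [0.736, -0.677, -0.001, 0.001]
ft_force: [-0.2, 0.4, -2.2]
grip_width: 0.0356
[0.50173099 0.27200567]
t 13.6 pos [ 0.5898 -0.055   0.1691] yaw -85.27 tilt [-0.16  0.04] | d cm (tool) [-33.32   6.08  -0.05] n>= 7.0 turn z -12.32
```

```bash
python3 -m creep '{"dp":[[-2,0.37,0],[-4,0.73,0],[-4.2,0.77,0],[-4.2,0.77,0],[-4.2,0.77,0],[-4.2,0.77,0],[-4.2,0.77,0],[-3.8,0.69,0],[-1.8,0.33,0],[-0.7,0.13,0],[0,0,0],[0,0,0],[0,0,0],[0,0,0],[0,0,0]],"turn":[[0,0,0],[0,0,0],[0,0,0],[0,0,0],[0,0,0],[0,0,0],[0,0,0],[0,0,0],[0,0,0],[0,0,0],[0,0,-6],[0,0,-6.3],[0,0,0],[0,0,0],[0,0,0]]}'
python3 - <<'E'
from m import *
wrist('w6')
im=cv2.imread('pics/w6.png')
cv2.imwrite('pics/w6a.png',cv2.resize(im[40:290,150:470],None,fx=2.4,fy=2.4,interpolation=cv2.INTER_CUBIC))
E
```

```text
time: 15.1
position: [0.5027, 0.2709, 0.1698]
tool_rot: [0.803, -0.596, -0.0, 0.001]
ft_force: [-0.0, -0.6, -0.4]
grip_width: 0.0356
```

View pics/w6a.png

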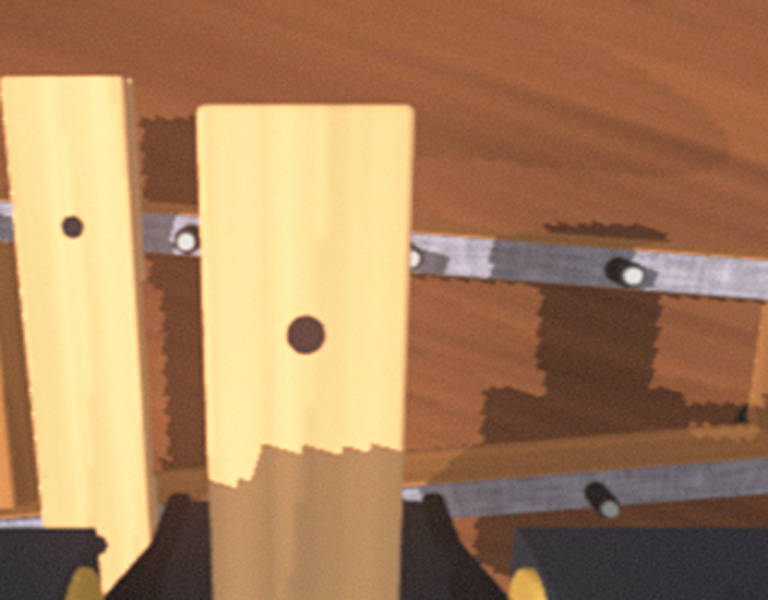

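```bash
cat > held.py <<'E'
from plan import *; from slots import *; from wf import *
def held(far,dot,half,hd,under,x):
    C=cal('wrist');o=robot.get_obs();R=Ro.from_quat(o['tool_rot']).as_matrix();z=o['position'][2]-under+.016
    L=lambda uv:(R.T@(ray('wrist',[uv],z,C)[0]-o['position'])*1000)
    a=L(far);b=L(dot);print('far',a.round(1),'dot',b.round(1));off=((a[1]+half)+(b[1]+hd))/2;print('off mm',round(off,2))
    s=slot(x,off/1000);plan(s[0],s[1],.045+under+.0005,-72.95)
    for xx in(136,68,0,-68,-136):
      for sd in(-1,1):pass
E
python3 - <<'E'
from held import *
f=lambda a,b:((a+.5)/2.4-.5+150,(b+.5)/2.4-.5+40)
held(f(305,105),f(305,334),85,47.1,.0058,34)
C=cal('wrist')
wfit(C,[(s,x,*f(a,b)) for s,x,a,b in [(-1,68,186,242),(-1,-68,632,275),(1,-68,611,508)]],fixhalf=True)
E
```

```text
far [  0.6 -83.  -10.3] dot [  0.6 -44.9 -10.2]
off mm 2.05
t 15.15 pos [0.5028 0.271  0.17  ] yaw -73.09 tilt [-0.04 -0.02] | d cm (tool) [-0.13 -0.14 11.87] n>= 3.0 turn z -0.14
[0.5121 0.2393 1.8721] 107.26 [] res px 0.99
```

```bash
python3 -m creep '{"dp":[[-0.13,-0.15,1.5],[0,0,3],[0,0,3],[0,0,2],[0,0,1],[0,0,0.6],[0,0,0.4],[0,0,0.2],[0,0,0.15],[0,0,0],[0,0,0]],"turn":[[0,0,-0.1],[0,0,0],[0,0,0],[0,0,0],[0,0,0],[0,0,0],[0,0,0],[0,0,0],[0,0,0],[0,0,0],[0,0,0]]}'
python3 - <<'E'
from m import *
wrist('w7')
E
```

```text
time: 16.25
position: [0.5041, 0.2734, 0.0524]
tool_rot: [0.805, -0.594, 0.0, -0.0]
ft_force: [0.2, 0.8, -1.0]
grip_width: 0.0357
```

View pics/w7.png

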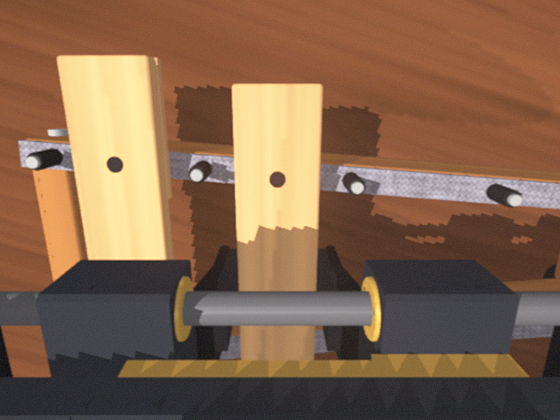

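bar_170 is centred between its pins, at 35 px on each side. Lower and release.

```bash
python3 -m creep '{"dp":[[0,0,0.1],[0,0,0]],"turn":[[0,0,0],[0,0,0]]}'
python3 -m creep '{"dp":[[0,0,0],[0,0,0],[0,0,0]],"turn":[[0,0,0],[0,0,0],[0,0,0]]}' -0.2
python3 -m creep '{"dp":[[0,0,-0.5],[0,0,-2],[0,0,-4],[0,0,-4],[0,0,-2],[0,0,0],[0,0,0]],"turn":[[0,0,0],[0,0,0],[0,0,0],[0,0,0],[0,0,0],[0,0,0],[0,0,0]]}'
python3 - <<'E'
from m import *
from plan import plan
wrist('w8')
im=cv2.imread('pics/w8.png')
cv2.imwrite('pics/w8a.png',cv2.resize(im[60:290,150:470],None,fx=2.4,fy=2.4,interpolation=cv2.INTER_CUBIC))
plan(.531,-.156,.2,-82.8)
E
```

```text
time: 16.5
position: [0.5038, 0.2733, 0.0509]
tool_rot: [0.805, -0.594, 0.0, -0.0]
ft_force: [0.4, -0.2, -0.7]
grip_width: 0.0359
time: 16.8
position: [0.5039, 0.2732, 0.0509]
tool_rot: [0.805, -0.594, 0.0, -0.0]
ft_force: [-0.2, -0.1, 0.5]
grip_width: 0.0491
time: 17.5
position: [0.5036, 0.2732, 0.1761]
tool_rot: [0.805, -0.594, 0.0, -0.0]
ft_force: [-0.5, 1.4, -0.2]
grip_width: 0.0519
t 17.55 pos [0.5029 0.2729 0.1751] yaw -72.87 tilt [-0.1  -0.03] | d cm (tool) [41.82  9.95 -2.47] n>= 9.0 turn z 9.93
```

View pics/w8a.png

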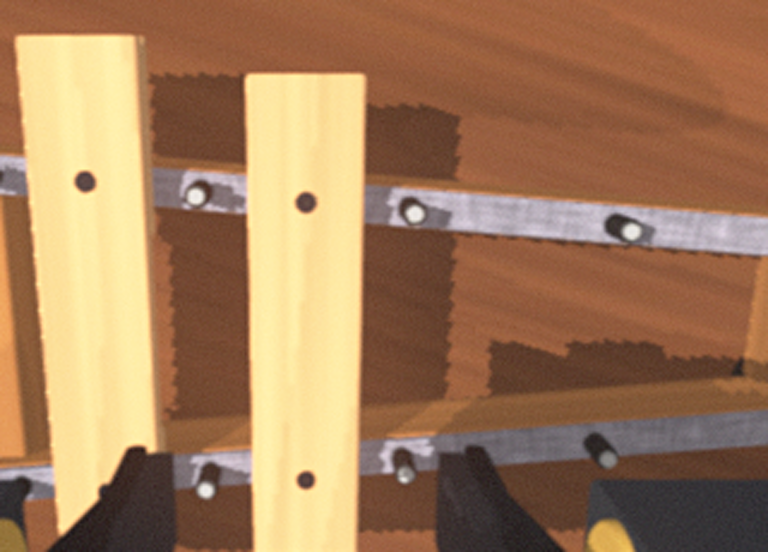

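bar_170 is seated, with crop dots at (306,202) and (306,480). I'll check the numbers and move on to bar_150.

```bash
python3 - <<'E'
from wf import *
C=cal('wrist');f=lambda a,b:((a+.5)/2.4-.5+150,(b+.5)/2.4-.5+60)
d=ray('wrist',[f(306,202),f(306,480)],.061,C);print(tofr(d).round(1),tofr(d).mean(0))
wfit(C,[(s,x,*f(a,b)) for s,x,a,b in [(-1,68,196,196),(-1,0,414,214),(-1,-68,631,232),(1,68,205,489),(1,0,406,474),(1,-68,607,460)]])
E
python3 -m creep '{"dp":[[2,0.5,0],[4.2,1,-0.3],[4.4,1.05,-0.3],[4.4,1.05,-0.3],[4.4,1.05,-0.3],[4.4,1.05,-0.3],[4.4,1.05,-0.3],[4.4,1.05,-0.3],[4.4,1.05,-0.4],[3,0.7,0],[1.4,0.35,0],[0.4,0.1,0],[0,0,0],[0,0,0],[0,0,0],[0,0,0]],"turn":[[0,0,0],[0,0,0],[0,0,0],[0,0,0],[0,0,0],[0,0,0],[0,0,0],[0,0,0],[0,0,0],[0,0,0],[0,0,0],[0,0,5],[0,0,5],[0,0,0],[0,0,0],[0,0,0]]}' -0.4
python3 - <<'E'
from m import *
from plan import plan
plan(.531,-.156,.2,-82.8)
wbars('w9')
E
```

```text
[[ 33.6 -46.5]
 [ 33.4  47.2]] [33.4659226   0.35117401]
[0.5109 0.2391 1.8686] 107.06 [0.0438 0.0798] res px 0.61
time: 19.15
position: [0.5311, -0.1547, 0.2003]
tool_rot: [0.75, -0.661, -0.001, 0.0]
ft_force: [-0.3, 0.2, 0.3]
grip_width: 0.0608
t 19.15 pos [ 0.5311 -0.1547  0.2003] yaw -82.75 tilt [-0.07  0.05] | d cm (tool) [0.12 0.02 0.03] n>= 1.0 turn z 0.05
wrist 0.96 px 506.0 206.0 rgb [217. 176. 125.] c 531.2 -379.9 LxW 118 45 ang -9.7
wrist 0.86 px 278.0 178.0 rgb [254. 247. 193.] c 531.0 -156.5 LxW 150 37 ang 7.4
wrist 0.8 px 243.0 350.0 rgb [196.  96. 223.] c 340.2 -138.3 LxW 147 37 ang -78.3
```

View pics/w9.png

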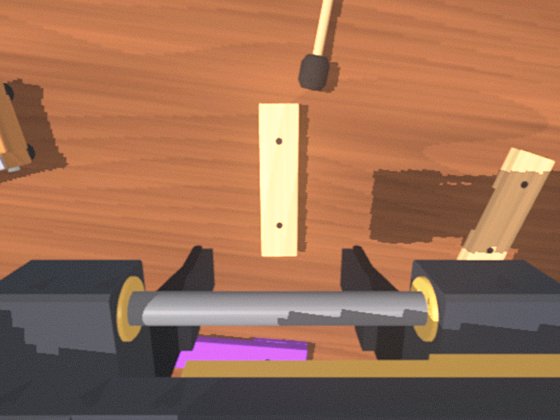

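bar_150 is at (279,180) with dots at (279,141) and (279,225), pale and 150 mm long. The purple bar (250,350) and mallet head (314,72) are clear of it.

```bash
python3 - <<'E'
from plan import *
C=cal('wrist');d=ray('wrist',[(279,141),(279,225)],.016,C);print(d.round(4),d.mean(0));v=d[0]-d[1];a=np.degrees(np.arctan2(v[1],v[0]));print(a)
CS=cal('scene')
for uvw,uvs in [((279,141),(480.5,261.5)),((279,225),(368.5,224.5))]:
    print(tri([(C,uvw),(CS,(uvs[0]/4-.5+130,uvs[1]/4-.5+200))]).round(4))
plan(.531,-.157,.006,a-90)
E
```

```text
[[ 0.5712 -0.1528  0.016 ]
 [ 0.4892 -0.1634  0.016 ]] [ 0.53019711 -0.15808025  0.016     ]
7.334633426174584
[ 0.5723 -0.1522  0.0188]
[ 0.4906 -0.1631  0.0191]
t 19.25 pos [ 0.5313 -0.1551  0.2007] yaw -82.78 tilt [-0.02  0.02] | d cm (tool) [ 0.2   0.04 19.47] n>= 4.0 turn z -0.12
```

```bash
python3 -m creep '{"dp":[[0.2,0.04,2.0],[0,0,4],[0,0,4],[0,0,4],[0,0,2.5],[0,0,1.5],[0,0,1.0],[0,0,0.5],[0,0,0]],"turn":[[0,0,-0.1],[0,0,0],[0,0,0],[0,0,0],[0,0,0],[0,0,0],[0,0,0],[0,0,0],[0,0,0]]}'
python3 -m creep '{"dp":[[0,0,0],[0,0,0],[0,0,0],[0,0,0],[0,0,0]],"turn":[[0,0,0],[0,0,0],[0,0,0],[0,0,0],[0,0,0]]}' 1 25
python3 -m creep '{"dp":[[0,0,-1],[0,0,-3],[0,0,-4.5],[0,0,-4.5],[0,0,-2.5],[0,0,-1],[0,0,0],[0,0,0]],"turn":[[0,0,0],[0,0,0],[0,0,0],[0,0,0],[0,0,0],[0,0,0],[0,0,0],[0,0,0]]}'
sed -i 's/.5117,.2395/.5113,.2393/' slots.py wf.py
python3 - <<'E'
from plan import *; from slots import *
s=slot(-34);print(s);plan(s[0],s[1],.17,-72.95)
E
```

```text
time: 20.15
position: [0.5313, -0.1577, 0.0057]
tool_rot: [0.75, -0.661, -0.0, 0.0]
ft_force: [0.3, 0.3, -0.3]
grip_width: 0.0613
time: 20.65
position: [0.5315, -0.1578, 0.0064]
tool_rot: [0.75, -0.661, 0.0, -0.0]
ft_force: [-0.1, 0.2, 3.3]
grip_width: 0.0357
time: 21.45
position: [0.5302, -0.1572, 0.1697]
tool_rot: [0.75, -0.661, -0.001, 0.0]
ft_force: [-1.3, -0.3, -1.2]
grip_width: 0.0358
[0.52126901 0.20679433]
t 21.45 pos [ 0.5302 -0.1572  0.1697] yaw -82.78 tilt [-0.13  0.07] | d cm (tool) [-3.623e+01 -3.690e+00  2.000e-02] n>= 8.0 turn z -9.83
```

```bash
python3 -m creep '{"dp":[[-2,-0.2,0],[-4,-0.41,0],[-4.4,-0.45,0],[-4.4,-0.45,0],[-4.4,-0.45,0],[-4.4,-0.45,0],[-4.4,-0.45,0],[-4.2,-0.43,0],[-2.6,-0.27,0],[-1.4,-0.14,0],[0,0,0],[0,0,0],[0,0,0],[0,0,0],[0,0,0]],"turn":[[0,0,0],[0,0,0],[0,0,0],[0,0,0],[0,0,0],[0,0,0],[0,0,0],[0,0,0],[0,0,0],[0,0,0],[0,0,-5],[0,0,-4.8],[0,0,0],[0,0,0],[0,0,0]]}'
python3 - <<'E'
from m import *
wrist('w10')
im=cv2.imread('pics/w10.png')
cv2.imwrite('pics/w10a.png',cv2.resize(im[40:290,150:470],None,fx=2.4,fy=2.4,interpolation=cv2.INTER_CUBIC))
E
```

```text
time: 22.95
position: [0.5222, 0.2054, 0.1703]
tool_rot: [0.803, -0.595, -0.0, 0.0]
ft_force: [0.4, 0.8, -0.5]
grip_width: 0.0359
```

View pics/w10a.png

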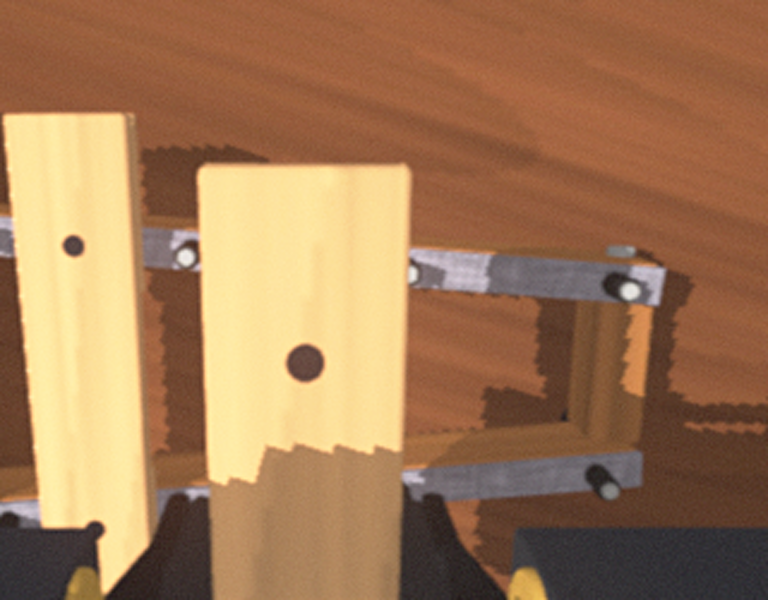

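```bash
python3 - <<'E'
from held import *
f=lambda a,b:((a+.5)/2.4-.5+150,(b+.5)/2.4-.5+40)
held(f(305,165),f(305,362),75,41.25,.006,-34)
C=cal('wrist')
wfit(C,[(s,x,*f(a,b)) for s,x,a,b in [(-1,0,186,258),(-1,-136,629,291),(1,-136,609,490)]],fixhalf=True)
E
```

```text
far [  0.6 -73.6 -10.1] dot [  0.7 -39.9 -10. ]
off mm 1.4
t 23.0 pos [0.5223 0.2055 0.1705] yaw -73.07 tilt [-0.04 -0.01] | d cm (tool) [-0.15 -0.09 11.9 ] n>= 3.0 turn z -0.12
[0.5121 0.2395 1.8693] 107.1 [] res px 0.81
```

```bash
python3 -m creep '{"dp":[[-0.15,-0.12,1.5],[0,0,3],[0,0,3],[0,0,2],[0,0,1],[0,0,0.6],[0,0,0.4],[0,0,0.2],[0,0,0.15],[0,0,0],[0,0,0]],"turn":[[0,0,-0.1],[0,0,0],[0,0,0],[0,0,0],[0,0,0],[0,0,0],[0,0,0],[0,0,0],[0,0,0],[0,0,0],[0,0,0]]}'
python3 - <<'E'
from m import *
wrist('w11')
E
```

```text
time: 24.1
position: [0.5234, 0.2079, 0.0529]
tool_rot: [0.805, -0.594, 0.0, -0.0]
ft_force: [-0.2, -0.1, -1.1]
grip_width: 0.0358
```

View pics/w11.png

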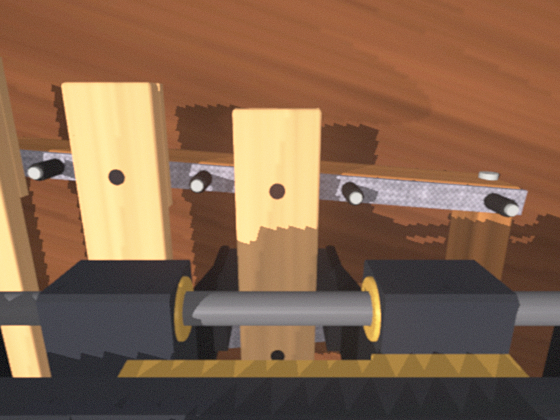

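bar_150 is centred between its pins, 35 px each side of (200,183) and (355,195). I'll lower, release and retreat.

```bash
python3 -m creep '{"dp":[[0,0,0.12],[0,0,0]],"turn":[[0,0,0],[0,0,0]]}'
python3 -m creep '{"dp":[[0,0,0],[0,0,0],[0,0,0]],"turn":[[0,0,0],[0,0,0],[0,0,0]]}' -0.2
python3 -m creep '{"dp":[[0,0,-0.5],[0,0,-2],[0,0,-4],[0,0,-4],[0,0,-2],[0,0,0],[0,0,0]],"turn":[[0,0,0],[0,0,0],[0,0,0],[0,0,0],[0,0,0],[0,0,0],[0,0,0]]}'
python3 - <<'E'
from m import *
from plan import plan
wrist('w12')
im=cv2.imread('pics/w12.png')
cv2.imwrite('pics/w12a.png',cv2.resize(im[60:290,150:470],None,fx=2.4,fy=2.4,interpolation=cv2.INTER_CUBIC))
plan(.526,-.384,.2,-99.5)
E
```

```text
time: 24.35
position: [0.5234, 0.2079, 0.0514]
tool_rot: [0.805, -0.594, 0.0, -0.0]
ft_force: [-0.9, 0.6, 0.7]
grip_width: 0.0357
time: 24.65
position: [0.5231, 0.2078, 0.0512]
tool_rot: [0.805, -0.594, -0.0, 0.0]
ft_force: [-0.0, 0.2, 0.3]
grip_width: 0.0497
time: 25.35
position: [0.5228, 0.2078, 0.1764]
tool_rot: [0.805, -0.594, 0.0, -0.0]
ft_force: [-0.1, 0.3, -0.8]
grip_width: 0.0521
t 25.4 pos [0.5221 0.2077 0.1754] yaw -72.87 tilt [-0.11 -0.02] | d cm (tool) [56.65 17.06 -2.44] n>= 12.0 turn z 26.63
```

View pics/w12a.png

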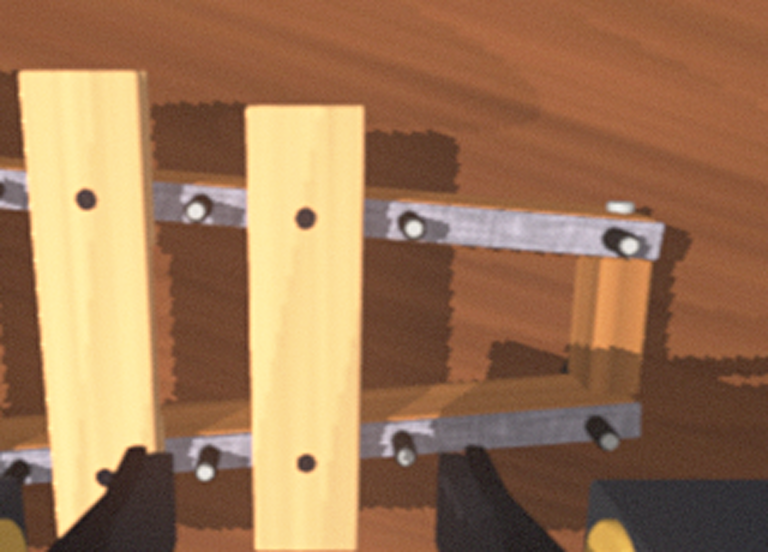

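bar_150 is seated, with crop dots at (306,218) and (306,463). Now bar_130.

```bash
python3 - <<'E'
from wf import *
C=cal('wrist');f=lambda a,b:((a+.5)/2.4-.5+150,(b+.5)/2.4-.5+60)
d=ray('wrist',[f(306,218),f(306,463)],.061,C);print(tofr(d).round(1),tofr(d).mean(0))
wfit(C,[(s,x,*f(a,b)) for s,x,a,b in [(-1,0,196,211),(-1,-68,413,228),(-1,-136,629,246),(1,0,206,471),(1,-68,406,456),(1,-136,609,440)]])
E
python3 -m creep '{"dp":[[2,0.6,0],[4,1.2,-0.2],[4.5,1.36,-0.2],[4.5,1.36,-0.2],[4.5,1.36,-0.2],[4.5,1.36,-0.2],[4.5,1.36,-0.2],[4.5,1.36,-0.2],[4.5,1.36,-0.2],[4.5,1.36,-0.2],[4.5,1.36,-0.2],[4.5,1.36,-0.2],[3.4,1,-0.2],[1.6,0.5,0],[0.6,0.2,0],[0,0,0],[0,0,0],[0,0,0],[0,0,0],[0,0,0]],"turn":[[0,0,0],[0,0,0],[0,0,0],[0,0,0],[0,0,0],[0,0,0],[0,0,0],[0,0,0],[0,0,0],[0,0,0],[0,0,0],[0,0,0],[0,0,0],[0,0,0],[0,0,0],[0,0,6.6],[0,0,6.6],[0,0,6.7],[0,0,6.7],[0,0,0]]}' -0.4
python3 -m creep '{"dp":[[0,0,0],[0,0,0]],"turn":[[0,0,0],[0,0,0]]}'
python3 - <<'E'
from m import *
from plan import plan
plan(.526,-.384,.2,-99.5)
wbars('w13')
E
```

```text
[[-34.4 -41.2]
 [-34.6  41.4]] [-34.47677853   0.10997711]
[0.511  0.2391 1.8718] 107.25 [0.0437 0.0814] res px 0.73
time: 27.4
position: [0.5262, -0.3806, 0.1992]
tool_rot: [-0.647, 0.762, 0.002, 0.0]
ft_force: [0.2, 0.6, -0.2]
grip_width: 0.0607
time: 27.6
position: [0.5264, -0.3823, 0.1998]
tool_rot: [-0.647, 0.762, 0.001, 0.0]
ft_force: [-0.1, 0.6, 0.3]
grip_width: 0.0609
t 27.6 pos [ 0.5264 -0.3823  0.1998] yaw -99.32 tilt [-0.04  0.05] | d cm (tool) [ 0.18  0.01 -0.02] n>= 1.0 turn z 0.18
wrist 0.94 px 278.0 335.0 rgb [142.  70. 172.] c 349.9 -355.5 LxW 44 36 ang -6.9
wrist 0.76 px 278.0 180.0 rgb [249. 220. 152.] c 524.5 -383.8 LxW 131 37 ang -10.7
```

View pics/w13.png

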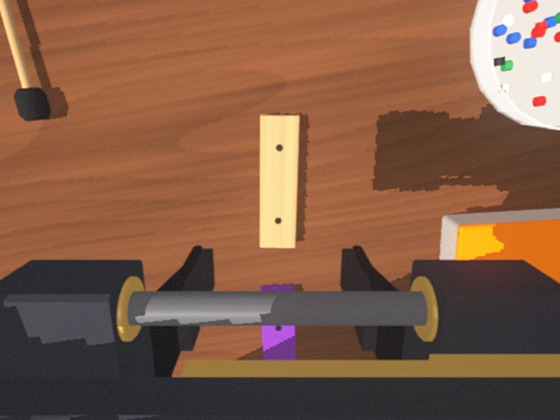

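bar_130 is at (279,181) with dots at (279,148) and (278,221), pale and 131 mm long. The purple bar lies below it at (278,330) and an orange box to the right at (450,225). I'll check clearance to the box.

```bash
python3 - <<'E'
from plan import *
C=cal('wrist');d=ray('wrist',[(279,148),(278,221)],.016,C);print(d.round(4),d.mean(0));v=d[0]-d[1];a=np.degrees(np.arctan2(v[1],v[0]));print(a)
CS=cal('scene')
for uvw,uvs in [((279,148),(215.5,496.5)),((278,221),(139.5,432.5))]:
    print(tri([(C,uvw),(CS,(uvs[0]/4-.5+130,uvs[1]/4-.5+200))]).round(4))
plan(.5249,-.3844,.006,a-90)
for z in (0,.05): print(z,ray('wrist',[(442,218),(455,225)],z,C).round(3),ray('top',[(480,258),(471,333)],z).round(3))
print(tri([(C,(455,225)),(cal('top'),(480,258))]).round(3),tri([(C,(455,225)),(CS,(46,300))]).round(3))
E
```

```text
[[ 0.5592 -0.391   0.016 ]
 [ 0.4885 -0.3785  0.016 ]] [ 0.52388625 -0.38475846  0.016     ]
-10.055907317824678
[ 0.5605 -0.3902  0.0192]
[ 0.4909 -0.378   0.0201]
t 27.7 pos [ 0.5264 -0.3829  0.2   ] yaw -99.39 tilt [-0.02  0.03] | d cm (tool) [ 0.18  0.11 19.4 ] n>= 4.0 turn z 0.67
0 [[ 0.459 -0.545  0.   ]
 [ 0.449 -0.558  0.   ]] [[ 0.465 -0.551  0.   ]
 [ 0.247 -0.527  0.   ]]
0.05 [[ 0.479 -0.525  0.05 ]
 [ 0.47  -0.536  0.05 ]] [[ 0.465 -0.532  0.05 ]
 [ 0.255 -0.509  0.05 ]]
[ 0.466 -0.537  0.04 ] [ 0.419 -0.56   0.141]
```

```bash
python3 -m creep '{"dp":[[0.18,0.1,2.0],[0,0,4],[0,0,4],[0,0,4],[0,0,2.5],[0,0,1.5],[0,0,1.0],[0,0,0.4],[0,0,0]],"turn":[[0,0,0.7],[0,0,0],[0,0,0],[0,0,0],[0,0,0],[0,0,0],[0,0,0],[0,0,0],[0,0,0]]}'
python3 -m creep '{"dp":[[0,0,0],[0,0,0],[0,0,0],[0,0,0],[0,0,0]],"turn":[[0,0,0],[0,0,0],[0,0,0],[0,0,0],[0,0,0]]}' 1 25
python3 -m creep '{"dp":[[0,0,-1],[0,0,-3],[0,0,-4.5],[0,0,-4.5],[0,0,-2.5],[0,0,-1],[0,0,0],[0,0,0]],"turn":[[0,0,0],[0,0,0],[0,0,0],[0,0,0],[0,0,0],[0,0,0],[0,0,0],[0,0,0]]}'
python3 - <<'E'
from plan import *; from slots import *
s=slot(-102);print(s);plan(s[0],s[1],.17,-72.95)
E
```

```text
time: 28.6
position: [0.5255, -0.3854, 0.0067]
tool_rot: [-0.642, 0.767, -0.001, 0.0]
ft_force: [0.3, -0.8, -0.1]
grip_width: 0.0605
time: 29.1
position: [0.5253, -0.3851, 0.0068]
tool_rot: [-0.642, 0.767, -0.0, 0.0]
ft_force: [0.3, 0.4, 3.0]
grip_width: 0.0355
time: 29.9
position: [0.5242, -0.3841, 0.1697]
tool_rot: [-0.642, 0.767, 0.002, -0.0]
ft_force: [-0.6, 0.9, -1.1]
grip_width: 0.0357
[0.54120702 0.14178298]
t 29.9 pos [ 0.5242 -0.3841  0.1697] yaw -100.17 tilt [-0.12  0.12] | d cm (tool) [-52.07   7.61   0.08] n>= 11.0 turn z -27.22
```

```bash
python3 -m creep '{"dp":[[-2,0.3,0],[-4,0.58,0],[-4.4,0.64,0],[-4.4,0.64,0],[-4.4,0.64,0],[-4.4,0.64,0],[-4.4,0.64,0],[-4.4,0.64,0],[-4.4,0.64,0],[-4.4,0.64,0],[-4.4,0.64,0],[-3.8,0.55,0],[-1.9,0.28,0],[-0.7,0.1,0],[0,0,0],[0,0,0],[0,0,0],[0,0,0],[0,0,0],[0,0,0]],"turn":[[0,0,0],[0,0,0],[0,0,0],[0,0,0],[0,0,0],[0,0,0],[0,0,0],[0,0,0],[0,0,0],[0,0,0],[0,0,0],[0,0,0],[0,0,0],[0,0,0],[0,0,-6.8],[0,0,-6.8],[0,0,-6.8],[0,0,-6.8],[0,0,0],[0,0,0]]}'
python3 -m creep '{"dp":[[0,0,0],[0,0,0]],"turn":[[0,0,0],[0,0,0]]}'
python3 - <<'E'
from m import *
wrist('w14')
im=cv2.imread('pics/w14.png')
cv2.imwrite('pics/w14a.png',cv2.resize(im[40:290,150:470],None,fx=2.4,fy=2.4,interpolation=cv2.INTER_CUBIC))
E
```

```text
time: 31.9
position: [0.5419, 0.1393, 0.1702]
tool_rot: [0.803, -0.596, -0.001, 0.001]
ft_force: [0.7, -0.4, -0.9]
grip_width: 0.0356
time: 32.1
position: [0.5423, 0.1399, 0.1709]
tool_rot: [0.804, -0.595, -0.0, 0.0]
ft_force: [0.2, 1.5, -1.4]
grip_width: 0.0356
```

View pics/w14a.png

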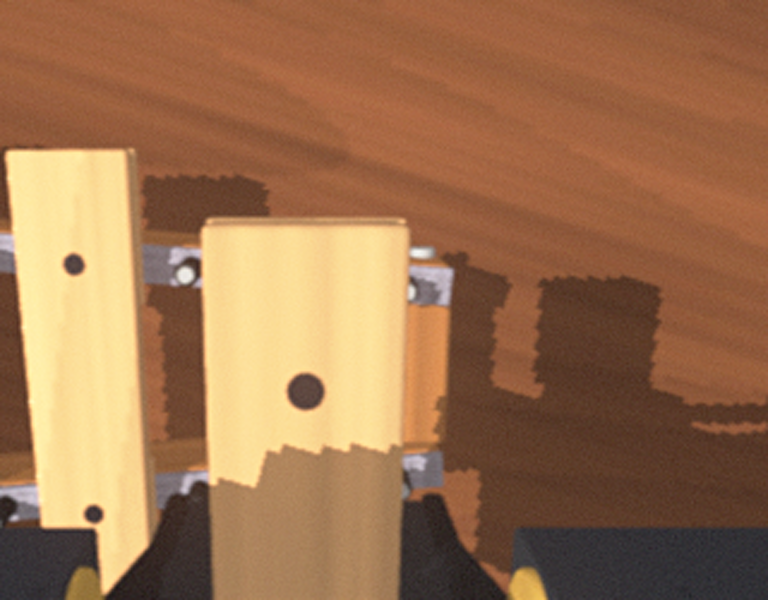

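```bash
python3 - <<'E'
from held import *
f=lambda a,b:((a+.5)/2.4-.5+150,(b+.5)/2.4-.5+40)
held(f(305,223),f(305,391),65,35.75,.0065,-102)
E
```

```text
far [  0.6 -64.   -9.5] dot [  0.7 -34.4  -9.5]
off mm 1.17
t 32.15 pos [0.5424 0.14   0.171 ] yaw -73.03 tilt [-0.01 -0.  ] | d cm (tool) [-0.2  -0.06 11.9 ] n>= 3.0 turn z -0.08
```

```bash
python3 -m creep '{"dp":[[-0.18,-0.08,1.5],[0,0,3],[0,0,3],[0,0,2],[0,0,1],[0,0,0.6],[0,0,0.4],[0,0,0.2],[0,0,0.1],[0,0,0],[0,0,0]],"turn":[[0,0,-0.1],[0,0,0],[0,0,0],[0,0,0],[0,0,0],[0,0,0],[0,0,0],[0,0,0],[0,0,0],[0,0,0],[0,0,0]]}'
python3 - <<'E'
from m import *
wrist('w15')
E
```

```text
time: 33.25
position: [0.543, 0.1422, 0.0537]
tool_rot: [0.805, -0.594, 0.0, -0.0]
ft_force: [0.2, 0.1, -0.5]
grip_width: 0.0358
```

View pics/w15.png

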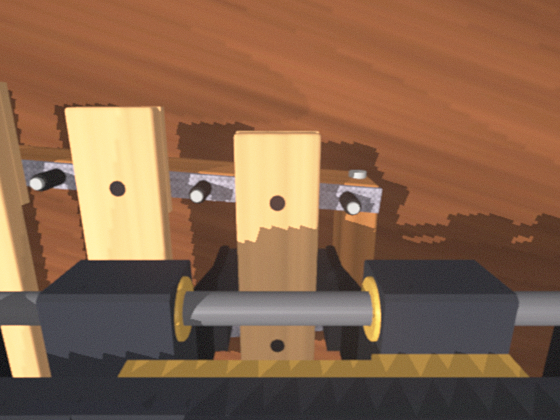

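bar_130 sits between its pins (200,193) and (352,205), with gaps of 36 and 33 px. Lower, release and retreat well clear.

```bash
python3 -m creep '{"dp":[[0,0,0.13],[0,0,0.05],[0,0,0]],"turn":[[0,0,0],[0,0,0],[0,0,0]]}'
python3 -m creep '{"dp":[[0,0,0],[0,0,0],[0,0,0]],"turn":[[0,0,0],[0,0,0],[0,0,0]]}' -0.2
python3 -m creep '{"dp":[[0,0,-0.5],[0,0,-2],[0,0,-4],[0,0,-4],[0,0,-3],[0,0,-3],[-2,0,-2],[-2,2,-2],[-2,3,-1],[-1,3,-1],[-1,2,0],[0,0,0],[0,0,0]],"turn":[[0,0,0],[0,0,0],[0,0,0],[0,0,0],[0,0,0],[0,0,0],[0,0,0],[0,0,0],[0,0,0],[0,0,0],[0,0,0],[0,0,0],[0,0,0]]}'
python3 - <<'E'
from m import *
wrist('w16');bars('top','16');save(robot.camera('scene'),'scene16.png')
im=cv2.imread('pics/scene16.png');cv2.imwrite('pics/s16a.png',cv2.resize(im[125:240,255:365],None,fx=5,fy=5,interpolation=cv2.INTER_CUBIC))
E
```

```text
time: 33.6
position: [0.5428, 0.1421, 0.0517]
tool_rot: [0.805, -0.594, 0.0, -0.0]
ft_force: [-0.6, 0.3, 3.3]
grip_width: 0.0355
time: 33.9
position: [0.5426, 0.1421, 0.0512]
tool_rot: [0.805, -0.594, -0.0, 0.0]
ft_force: [-0.5, -0.8, 0.6]
grip_width: 0.0497
time: 35.2
position: [0.4239, 0.1892, 0.2769]
tool_rot: [0.805, -0.594, 0.001, -0.001]
ft_force: [0.8, 0.1, -0.4]
grip_width: 0.0518
top 0.98 px 411.0 306.0 rgb [144.  79. 168.] c 320.0 -347.5 LxW 189 41 ang -7.3
top 0.96 px 169.0 231.0 rgb [243. 208. 150.] c 513.9 357.0 LxW 136 40 ang 16.3
top 0.91 px 217.0 225.0 rgb [242. 203. 146.] c 537.1 218.2 LxW 127 37 ang 15.6
top 0.64 px 331.0 301.0 rgb [145.  82. 168.] c 330.3 -116.5 LxW 187 37 ang -88.3
top 0.56 px 242.0 223.0 rgb [232. 190. 136.] c 545.5 146.3 LxW 136 40 ang 16.7
```

View pics/w16.png

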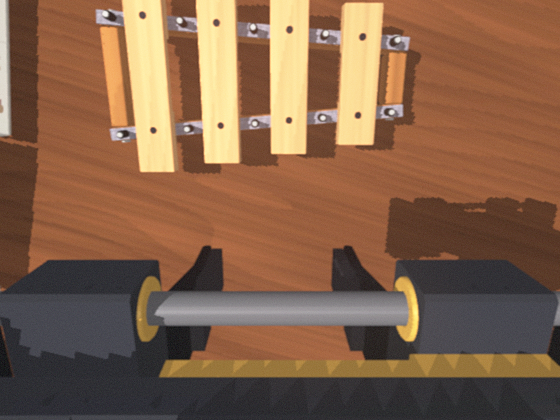

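View pics/top16.png

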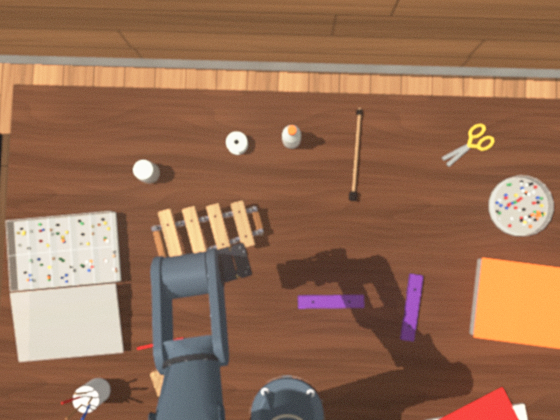

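View pics/s16a.png

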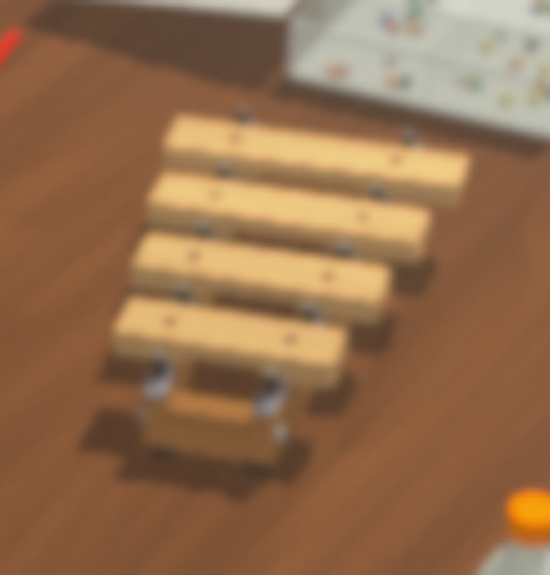

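All four bars lie across the rails in order, and the bystanders and purple bars look untouched. One final numeric check of all four, from the dots against the pins.

```bash
python3 - <<'E'
from h import *
im=cv2.imread('pics/w16.png');cv2.imwrite('pics/w16a.png',cv2.resize(im[0:180,90:420],None,fx=2.4,fy=2.4,interpolation=cv2.INTER_CUBIC))
E
```

```text
(no output)
```

View pics/w16a.png

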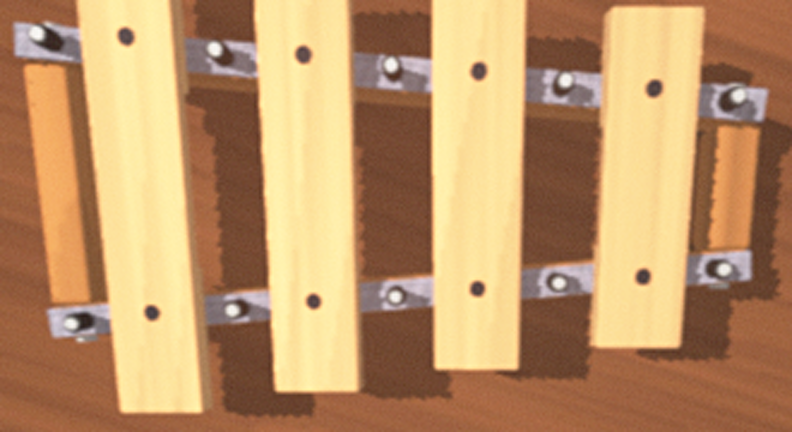

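```bash
python3 - <<'E'
import wf; from wf import *
C=cal('wrist');f=lambda a,b:((a+.5)/2.4-.5+90,(b+.5)/2.4-.5)
c=[(-1,136,38,34),(-1,68,215,49),(-1,0,392,66),(-1,-68,566,81),(-1,-136,738,96),(1,136,72,323),(1,68,233,310),(1,0,395,296),(1,-68,558,283),(1,-136,723,269)]
import io,contextlib
b=io.StringIO()
wfit(C,[(s,x,*f(a,b_)) for s,x,a,b_ in c])
D={190:[(126,36),(152,312)],170:[(303,54),(314,301)],150:[(479,71),(477,289)],130:[(654,88),(643,277)]}
def fit():
    P=np.array([(s,x,*f(a,b_)) for s,x,a,b_ in c],float)
    H,_=cv2.findHomography(P[:,2:],np.c_[P[:,1],P[:,0]*(43.6+.0805*P[:,1])])
    for k,v in D.items():
        q=cv2.perspectiveTransform(np.array([[f(*p) for p in v]]),H)[0];e=q[1]-q[0]
        print(k,'homog mid',q.mean(0).round(1),'ang',np.degrees(np.arctan2(-e[0],e[1])).round(2))
fit()
for k,v in D.items():
    q=tofr(ray('wrist',[f(*p) for p in v],.061,C),F=(.5113,.2393),A=107.06);e=q[1]-q[0]
    print(k,q.mean(0).round(1),'ang',np.degrees(np.arctan2(-e[0],e[1])).round(2),'span',np.linalg.norm(e).round(1))
E
```

```text
[0.512  0.2383 1.8692] 107.1 [0.0437 0.0806] res px 0.76
190 homog mid [102.1  -1.9] ang 0.11
170 homog mid [34.1 -1. ] ang 0.24
150 homog mid [-34.1  -0.5] ang 0.14
130 homog mid [-1.029e+02  1.000e-01] ang 0.35
190 [100.8  -2.3] ang 0.17 span 104.3
170 [32.9 -1.5] ang 0.21 span 93.6
150 [-35.2  -1. ] ang 0.02 span 82.7
130 [-103.8   -0.5] ang 0.14 span 71.8
```

All four bars are square to within 0.4° and within 2 mm of their places by both methods, and the gripper is clear. Handing in.

```bash
python3 - <<'E'
from rig import robot
print(robot.get_obs()['time'],robot.hand_in())
E
```

```text
the job is handed in; nothing more can be done
35.4 None
```

I fitted the four bars on the frame in order of length, 190, 170, 150 and 130, with the longest at the wide end, and handed in at 35.4 s. I gave each bar a light grip, released it with the fingers only partly open, and then moved the arm clear.

**Last checks (wrist camera, bar dots against pins):**

| Bar | Along the frame (mm), target in brackets | Off the middle line | Out of square |
|---|---|---|---|
| bar_190 | 101–102 (102) | 2 mm | up to 0.2° |
| bar_170 | 33–34 (34) | 1–1.5 mm | up to 0.2° |
| bar_150 | −34 to −35 (−34) | 0.5–1 mm | up to 0.1° |
| bar_130 | −103 to −104 (−102) | up to 0.5 mm | up to 0.4° |

- **Height:** the spacing of the dots matches bars lying on the rails.
- **Other objects:** the mallet, spool, glue bottle, bead jar and both purple bars look unmoved in the last top view; I compared them by eye only.

**Checks that disagreed:**
- My first frame fit, from the top and scene views, was about 7 mm off along the frame from the wrist-camera fits. The network reports agreed better with the wrist fits, so I used those.
- bar_190 read within about 1 mm of the middle line just after placing and about 2 mm off at the end. I left it because the difference is within camera error.

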